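Check-weigh a copper offcut with a clip-on counterweight

TASK

With the balance arrested, first lay the copper handle offcut in the blue pan of the beam balance, then squeeze the sprung clip weight off its stand and let it close over the top edge of the upright steel plate at the other end of the beam, so that it grips the plate straight and by itself. Then push the red arrest lever fully over to free the beam, take your hand off and leave it alone for about two seconds while it settles level, and push the lever fully back to arrest it again, leaving offcut and clip in place. Do not free the beam before both are in place, and do not disturb the hammer, brass spout and copper rim lying about.

Things in the scene. Friction and masses are not known exactly. Their poses are not given: they have to be found in the camera images.
- balance: Beam balance, fixed to the bench. Green base 150 (x) by 300 mm (y), 16 mm thick; origin under its centre, z up, x away from the robot at yaw 0, y along the brass beam, which is 320 mm long, pivoted 95 mm up in the middle between cheeks 106 mm tall. Pan at the +y end, upright plate at the -y end, each 140 mm from the middle. Arrested, both ends are level.
- pan (a point): Middle of the pan's inner floor, 110 mm above the bench. The pan is an open blue tray, inside 174 mm (its x) by 94 mm (its y), rim 13 mm above the floor, walls 3 mm. Axes as the balance's (moves with the beam).
- edge (a point): Middle of the upper edge of the upright steel plate, 165 mm above the bench. The plate is 6 mm thick (along its y), 100 mm wide (along its x) and its face goes 58 mm down from this edge to a foot 30 mm wide in y. Axes as the balance's (moves with the beam).
- stand: Clip stand, fixed to the bench: grey foot 130 by 110 by 14 mm with an upright steel plate 6 mm thick (along its y) and 90 mm wide (along its x), upper edge 75 mm above the bench. Origin under its centre, on the bench; z up. At the start the clip grips the middle of this plate, the clip's axes along the stand's.
- clip: Sprung clip weight, 250 g, 102 mm tall, 36 mm wide along its x. Origin on its hinge pin (12 mm diameter, along x); z up. At the start it grips the stand's plate, jaws down, pin 22 mm above that plate's edge. Rubber-faced jaws: tips 45 mm below the pin, pads 24 mm tall. A plate can enter up to the pin, 39 mm from the tips; put it in at least 12 mm. Let go, the jaws close.
- offcut: Copper handle offcut, 250 g: round bar 16 mm thick, straight for 124 mm along its x, with both ends bent 28 mm toward its +y; lies flat, 140 mm by 44 mm over all. Origin on the bench under the middle of the straight part (the bar's axis is 8 mm above it); z up.
- beam (a joint): Beam angle, rad: 0 level; positive with the pan end up. Near 0 when arrested. Free, it settles near level (within 0.1) in about a second when both offcut and clip are on, and tips about 0.17 onto its stops when one is missing.
- lever (a joint): Arrest lever angle, rad: 0 beam arrested (lever leans 0.5 rad toward the balance's +y), 1.0 beam free (leans 0.5 rad toward -y). Stays where it is left; about 2 N at the knob moves it. Stops at 0 and 1.0.
- knob (a point): Centre of the lever's red ball knob, 24 mm diameter. The lever turns about an axis along the balance's x, 33 mm above the bench in the plane y = 0 of the balance and 110 mm in front of its middle (toward -x); the knob is 85 mm from that axis. Push with the fingertips level with the ball.
- hammer: Iron hand hammer with a handle, 200 mm, lying on the bench; leave alone.
- spout: Bent brass spout, about 150 mm long, 22 mm thick, lying on the bench; leave alone.
- rim: Cracked copper tray rim, an arc about 160 mm across, 12 mm thick, lying on the bench; leave alone.
- handles (a point): Point midway between the clip's two flat red handles, 40 mm above the pin, where to squeeze. The handles are 28 mm wide, end 57 mm above the pin and are splayed: outer faces 61 mm apart (along the clip's y) at the top, 52 mm here. Squeezed along y (8 to 12 N each) they stop upright, 30 mm apart, and the jaw tips open to about 29 mm.
Things that resemble listed ones, but are neither listed nor needed, are in the scene too. Of the things that look like the clip, the smaller one is meant.

How it is judged:
By the outcome, as a careful person would: the job done as asked, in the order asked, and still so for the second after the job is handed in, with the robot touching nothing.
It also fails if it takes over 72 s, if anything falls off the work surface, if the arm or the gripper's body presses on something with over 40 N, if the wrist force passes 120 N, or if a joint passes its speed limit or range.

ROBOT

A 6-joint arm with a two-finger parallel gripper is mounted at the origin on the work surface. World frame = base frame: x ahead of the robot, y to its left, z up, the work surface at z = 0. Lengths are in m, angles in rad, forces in N, time in s.
With the tool pointing down it reaches from about 0.35 to 1 m from the base axis. Payload 7.1 kg.
Tool frame: the origin (TCP) lies on the centre line of the jaws, within the pads' length; the fingertips stand 17 mm ahead of it and the grasp point (between the pads) lies 2 mm behind it; z points along the fingers, y is the line along which they close (so a half turn about z gives the same grasp; the last joint's range is limited). The gripper opens to 85 mm and grips with 20 to 120 N. Pads are 22 mm wide; open, the fingers measure 114 mm over their backs; the gripper's body (76 mm by 85 mm) begins 54 mm behind the grasp point. The pads swing forward as they close: fully open they stand 13 mm farther back than shut.
Start: joints at [-1.348, 0.423, 1.63, -0, 1.089, -0.019], TCP at [0.15, -0.607, 0.248] pointing down, gripper open.
Joint ranges: [-3, 3], [-0.9, 2.11], [0.09, 2.58], [-1.31, 4.45], [0.11, 2.69], [-2.54, 2.54]. Speed limits (rad/s): [2.39, 2.39, 3.01, 3.14, 3.14, 3.14].

INTERFACE

Orientations are given as a unit quaternion [w, x, y, z].
In Python, from rig import arm gives the robot as it stands.
- The arm moves only by the shell command python3 -m creep 'ROWS'. ROWS is JSON, a list of rows, each a list of 3 entries, a list of its own where there are three numbers: the shift along the world's x, y, z each as a share of 0.12 m, from -1 to 1, then the turn, a rotation vector about the world's x, y, z each as a share of 2 pi rad, from -1 to 1, then the opening, from 0 (shut) to 1 (fully open). In form: [[[x, y, z], [wx, wy, wz], jaw], ...]. A call has 1 to 12 rows; each row shifts and turns the commanded pose from where the row before left it; what a row does not reach is not made up. A row lasts 1/12 s, in which the tool goes at most 41.7 mm and 7.16 degrees, less where a joint would pass 70% of its speed; a pose out of reach is approached as far as the arm can. A call with a number of a shift or a turn outside -1 to 1 is refused whole. A call with a gripper value outside its range is refused whole. The fingers move at their own pace and stop on an object; the grip force is fixed at half the most. Time passes only in rows, so rows that do not move let the fingers close. It gives the time, the measured TCP pose, the force, the opening and the grip force at its end, in the units of the state.
- arm.get_state(): the state, without advancing time (a new reading comes with each control period).
- arm.camera(name): name is "side" or "top"; returns a dict with "img" (480x640x3 uint8, blue, green, red), "fx", "fy", "cx", "cy" (pixels), "dist_coeffs" ([k1, k2, p1, p2, k3] as OpenCV has them; the pictures are not rectified), "position" and "rotation" of the camera in the world. Camera axes: x right, y down, z forward; pixel columns grow to the right and rows downward; lengths in m; the calibration is good to about 2 mm. A picture is of the moment at which its call begins. There is no depth.
- arm.finish_job(): hands the job in; it is judged then, once.
The state is a dict: "clock": time; "joint_pos": joint angles; "qd": joint speeds; "joint_torque": joint torques, N m; "ee_pos": TCP position; "tool_rot": TCP orientation; "force": force on the tool from outside, world axes, zero at the start; "ft_torque": the same for the moment, N m; "opening": opening from 0.0 (shut) to 1.0 (fully open); "grasp_force": force on a finger pad.
Only numpy, scipy, OpenCV 4.12 (cv2) and the standard library are available. Lean on these libraries where they do the work, as an engineer would, in place of code of your own. Each camera call takes 0.05 s, during which the arm holds its last target. There are 200 camera calls.

## Working session

There is one attempt and no reset: what is moved stays moved. The work goes in short steps, Python scripts to look and compute and a shell command to move; the robot and the scene stay as the last step left them, time stands still between calls to the robot, and variables do not carry over. Pictures are saved under pics/ and viewed, at most 10 in all, crops included, and the job is handed in when it is done.

```bash
ls; mkdir -p pics; cat > h.py <<'E'
import numpy as np, cv2
from rig import arm
def grab(n):
    return arm.camera(n)
def ray(c,px):
    K=np.array([[c['fx'],0,c['cx']],[0,c['fy'],c['cy']],[0,0,1.]])
    u=cv2.undistortPoints(np.array([[px]],float),K,np.array(c['dist_coeffs']))[0,0]
    R=np.array(c['rotation']); 
    if R.shape!=(3,3):
        from scipy.spatial.transform import Rotation as Ro
        R=Ro.from_quat([*R[1:],R[0]]).as_matrix()
    return np.array(c['position']),R@np.array([u[0],u[1],1])
def atz(c,px,z):
    p,d=ray(c,px); return p+d*(z-p[2])/d[2]
def proj(c,P):
    K=np.array([[c['fx'],0,c['cx']],[0,c['fy'],c['cy']],[0,0,1.]])
    R=np.array(c['rotation'])
    if R.shape!=(3,3):
        from scipy.spatial.transform import Rotation as Ro
        R=Ro.from_quat([*R[1:],R[0]]).as_matrix()
    P=np.atleast_2d(np.array(P,float)); t=-R.T@np.array(c['position'])
    return cv2.projectPoints(P,cv2.Rodrigues(R.T)[0],t,K,np.array(c['dist_coeffs']))[0][:,0]
E
python3 - <<'E'
from h import *
for n in('top','side'):
    c=grab(n); cv2.imwrite(f'pics/{n}0.png',c['img']); print(n,c['position'],np.array(c['rotation']).round(3).tolist(),c['fx'],c['cx'],c['cy'],c['dist_coeffs'])
s=arm.get_state(); print(s)
E
```

```text
pics
top [0.42293032 0.04256967 1.20104503] [-0.057, 0.706, -0.702, 0.069] 527.0877924004169 324.14422796390187 239.91127246530974 [-0.0845389  0.         0.         0.         0.       ]
side [0.1080963  0.64668559 0.87922149] [0.135, -0.296, 0.869, -0.373] 525.1045166149613 327.4150479769221 248.67862442003332 [0.03197359 0.         0.         0.         0.        ]
{'clock': 0.1, 'joint_pos': array([-1.34802411e+00,  4.23804008e-01,  1.63062792e+00,  1.56810844e-05,
        1.08859711e+00, -1.90168336e-02]), 'qd': array([-1.02395307e-03, -5.37838798e-04, -3.65073024e-03,  1.03892149e-03,
       -1.21101815e-03, -6.61631501e-05]), 'joint_torque': array([-6.93772745e-04, -5.58428335e+01, -2.82443225e+01, -9.25134657e-06,
        2.95662707e-03,  2.52475485e-05]), 'ee_pos': array([ 0.14956231, -0.60634569,  0.24759305]), 'tool_rot': array([-7.15175324e-04,  9.92701336e-01,  1.20596607e-01, -6.61334162e-05]), 'force': array([ 0.17297414,  0.81680975, -0.15304224]), 'ft_torque': array([ 0.04825506, -0.02235034, -0.02742895]), 'grasp_force': 0.0, 'opening': 0.9991012465690765}
```

View pics/top0.png

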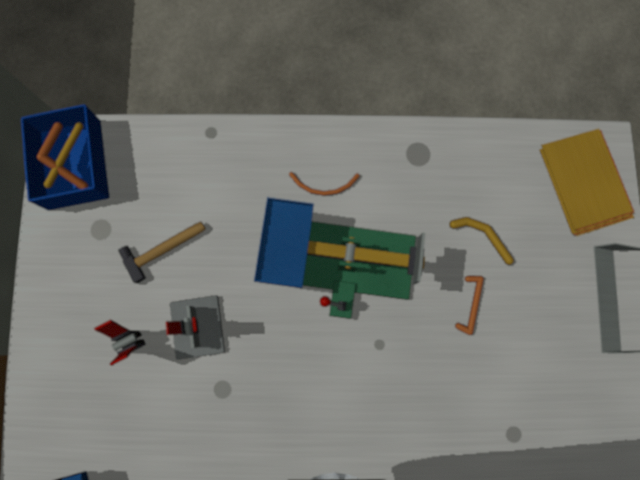

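View pics/side0.png

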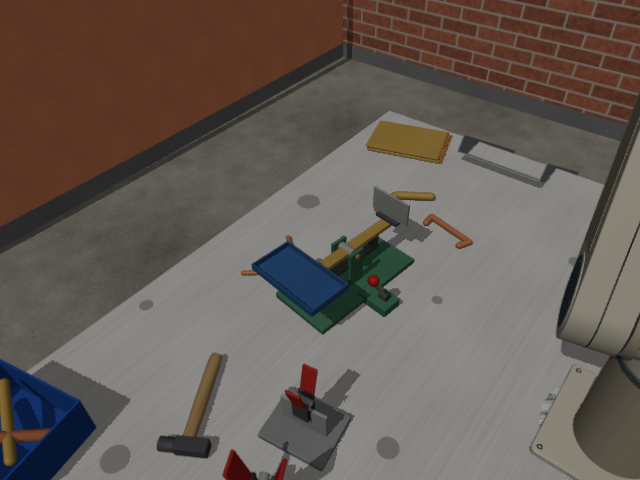

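Top view: the offcut (straight bar with both ends bent the same way) is at about (474,305). The bars at (65,155) in the blue bin are differently shaped lookalikes. The clip standing upright on the grey stand is at (190,326); the larger one lying loose at (122,340) is the lookalike. I'll confirm this in an enlarged composite.

```bash
python3 - <<'E'
from h import *
t=cv2.imread('pics/top0.png'); s=cv2.imread('pics/side0.png')
def crop(im,x,y,w,h,k): return cv2.resize(im[y:y+h,x:x+w],None,fx=k,fy=k,interpolation=cv2.INTER_CUBIC)
o=np.zeros((600,800,3),np.uint8)
o[:300,:400]=crop(t,90,280,160,120,2.5)   # clip top
o[:300,400:]=crop(t,440,260,80,60,5)[:300] # placeholder offcut
o[:300,400:]=crop(t,430,265,100,75,4)
o[300:,:400]=crop(t,245,190,200,150,2)
o[300:,400:]=crop(s,240,360,133,100,3)[:300,:400] if False else cv2.resize(s[360:480,240:400],(400,300),interpolation=cv2.INTER_CUBIC)
cv2.imwrite('pics/comp1.png',o)
E
```

```text
(no output)
```

View pics/comp1.png

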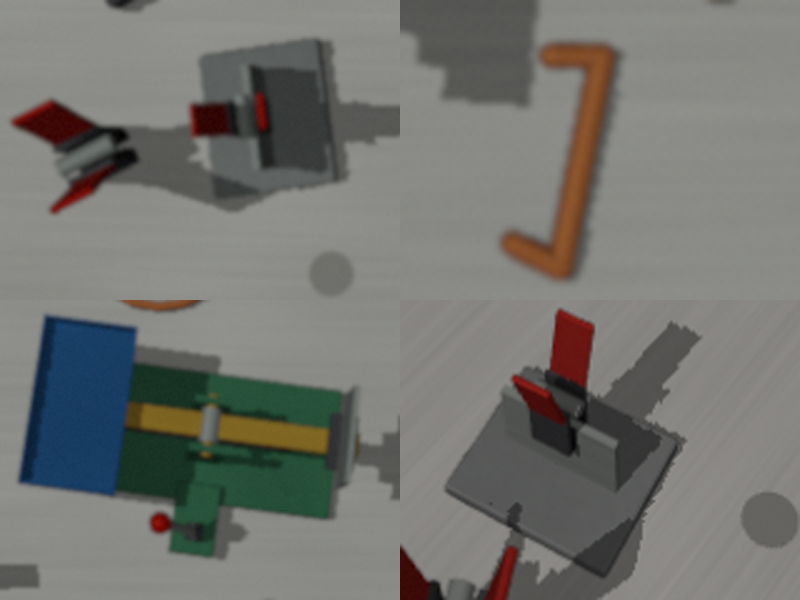

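The crops confirm it: the upright clip on the stand is smaller than the loose one, and the offcut is the U-shaped bar. I'm fitting poses from corners read in both views.

```bash
cat > fit.py <<'E'
from h import *
from scipy.optimize import least_squares
import json
C={n:grab(n) for n in('top','side')}
def fit(obs,x0):
    def W(q,P): 
        c,s=np.cos(q[2]),np.sin(q[2]); return [q[0]+c*P[0]-s*P[1],q[1]+s*P[0]+c*P[1],P[2]]
    f=lambda q:np.concatenate([proj(C[n],W(q,P))[0]-px for n,P,px in obs])
    r=least_squares(f,x0,loss='soft_l1'); print(r.x.round(4).tolist()); print(f(r.x).reshape(-1,2).round(1).tolist()); return r.x,W
k=(-.110,.0408,.1076)
bal=[('top',(.09,.19,.123),(268.5,198)),('top',(.09,.09,.123),(313,203.5)),('top',(-.09,.09,.123),(301.5,287.5)),('top',(-.09,.19,.123),(255,281)),
('top',(-.075,-.15,.016),(411,299)),('top',k,(325,301.5)),
('side',(-.09,.19,.123),(317,310)),('side',(.09,.19,.123),(253,265)),('side',(-.09,.09,.123),(347,287)),('side',(.09,.09,.123),(285,245)),('side',k,(374,281))]
qb,W=fit(bal,[.42,0,0])
st=[('top',(.065,.055,.014),(170,302.8)),('top',(.065,-.055,.014),(218.8,296)),('top',(-.065,-.055,.014),(226,352.8)),('top',(-.065,.055,.014),(174.8,360)),
('side',(.065,.055,.014),(258.4,436)),('side',(-.065,-.055,.014),(352.8,416)),('side',(-.065,.055,.014),(322.8,470.8))]
qs,_=fit(st,[.3,.35,0])
for z,p in((.008,(480.8,279.5)),(.008,(471.2,331.5)),(.008,(467.5,278.7)),(.008,(457.5,325))): print(atz(C['top'],p,z).round(4))
for n,q,P in(('knob',qb,k),('edge',qb,(0,-.14,.165)),('pan',qb,(0,.14,.11)),('pin',qs,(0,0,.097)),('handles',qs,(0,0,.137))): print(n,np.round(W(q,P),4))
im=C['top']['img'].copy(); im2=C['side']['img'].copy()
P=[W(qb,p) for p in[(.05,-.143,.165),(-.05,-.143,.165),(-.05,-.137,.165),(.05,-.137,.165),k]]+[W(qs,p) for p in[(.018,0,.097),(-.018,0,.097),(.014,.0305,.154),(-.014,.0305,.154),(.014,-.0305,.154),(-.014,-.0305,.154),(.045,0,.075),(-.045,0,.075)]]
o=[]
for c in('top','side'):
    i=cv2.resize(C[c]['img'],None,fx=4,fy=4,interpolation=cv2.INTER_CUBIC)
    for x,y in proj(C[c],P): cv2.circle(i,(int(4*x+2),int(4*y+2)),2,(0,255,0),-1)
    o.append(i)
def cr(i,x,y): return i[4*y:4*y+300,4*x:4*x+400]
cv2.imwrite('pics/fit.png',np.vstack([np.hstack([cr(o[0],155,290),cr(o[0],350,225)]),np.hstack([cr(o[1],265,360),cr(o[1],340,175)])]))
E
python3 fit.py
```

```text
[0.5944, -0.0306, -0.1164]
[[-2.3, -0.1], [0.3, 0.0], [0.9, 1.0], [-1.0, 1.5], [-0.8, -0.3], [0.0, 0.1], [-3.7, 1.0], [-1.2, -1.2], [2.7, -4.2], [3.1, -4.9], [-0.5, -0.8]]
[0.4341, 0.308, 0.1482]
[[-1.1, 0.0], [-1.5, 0.0], [-2.0, 1.5], [0.0, 1.1], [-0.2, -3.2], [0.4, -0.7], [-0.1, -2.0]]
[ 0.5473 -0.3372  0.008 ]
[ 0.4291 -0.31    0.008 ]
[ 0.549  -0.3062  0.008 ]
[ 0.4438 -0.279   0.008 ]
knob [0.4899 0.0227 0.1076]
edge [ 0.5782 -0.1697  0.165 ]
pan [0.6107 0.1084 0.11  ]
pin [0.4341 0.308  0.097 ]
handles [0.4341 0.308  0.137 ]
```

View pics/fit.png

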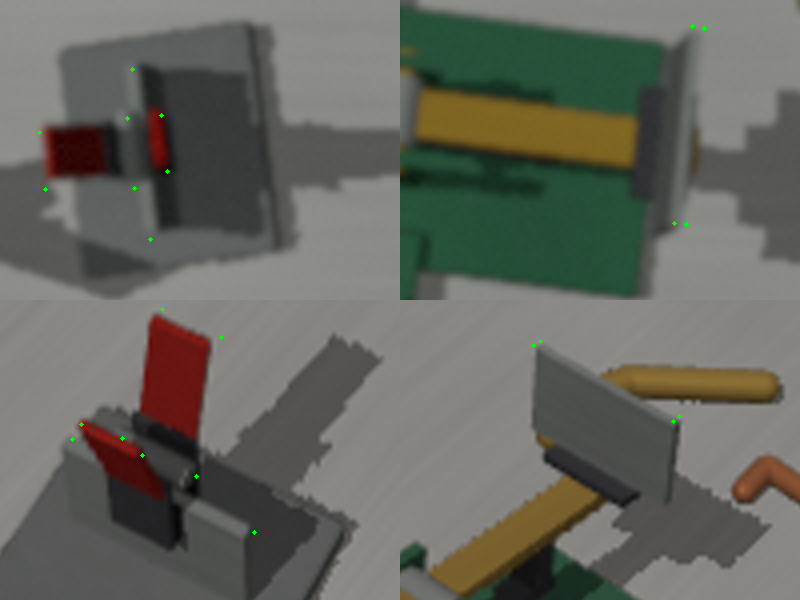

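The balance fit agrees with the plate to about 1 px. The stand's clip lies about 3 mm toward +x and 2 mm toward -y of its fit, so the clip is at about (0.437, 0.306) with yaw 0.148. I'm now moving over the offcut, at (0.488, -0.324) with yaw -0.226.

```bash
python3 -m creep '[[[0.235,0.196,0],[0,0,-0.0186],1],[[0.235,0.196,0],[0,0,-0.0186],1],[[0.235,0.196,0],[0,0,-0.0186],1],[[0.235,0.196,0],[0,0,-0.0186],1],[[0.235,0.196,0],[0,0,0],1],[[0.235,0.196,0],[0,0,0],1],[[0.235,0.196,0],[0,0,0],1],[[0.235,0.196,0],[0,0,0],1],[[0.235,0.196,0],[0,0,0],1],[[0.235,0.196,0],[0,0,0],1],[[0.235,0.196,0],[0,0,0],1],[[0.235,0.196,0],[0,0,0],1]]'
```

```text
clock: 1.2
ee_pos: [0.4892, -0.3231, 0.2483]
tool_rot: [-0.0, 0.994, -0.113, -0.0]
force: [-0.1, 0.0, 0.3]
opening: 0.997
grasp_force: 0.0
```

```bash
python3 -m creep '[[[-0.005,-0.003,-0.3],[0,0,0],1],[[-0.005,-0.003,-0.3],[0,0,0],1],[[0,0,-0.3],[0,0,0],1],[[0,0,-0.3],[0,0,0],1],[[0,0,-0.3],[0,0,0],1],[[0,0,-0.2],[0,0,0],1],[[0,0,-0.1],[0,0,0],1],[[0,0,-0.094],[0,0,0],1],[[0,0,0],[0,0,0],0.2],[[0,0,0],[0,0,0],0],[[0,0,0],[0,0,0],0],[[0,0,0],[0,0,0],0]]'; python3 -m creep '[[[0,0,0],[0,0,0],0],[[0,0,0],[0,0,0],0],[[0,0,0],[0,0,0],0],[[0,0,0],[0,0,0],0]]'
```

```text
clock: 2.2
ee_pos: [0.4879, -0.326, 0.0227]
tool_rot: [0.001, 0.994, -0.113, 0.001]
force: [0.2, 0.1, 0.2]
opening: 0.452
grasp_force: 0.0
clock: 2.53
ee_pos: [0.4875, -0.3255, 0.0225]
tool_rot: [0.0, 0.994, -0.113, 0.001]
force: [-0.8, 2.6, 9.9]
opening: 0.153
grasp_force: 58.5
```

```bash
python3 -m creep '[[[0,0,0.1],[0,0,0],0],[[0,0,0.25],[0,0,0],0],[[0,0,0.3],[0,0,0],0],[[0,0,0.3],[0,0,0],0],[[0,0,0.3],[0,0,0],0],[[0,0,0.3],[0,0,0],0],[[0,0,0.3],[0,0,0],0],[[0,0,0.05],[0,0,0.0175],0]]'; python3 -m creep '[[[0.085,0.297,0],[0,0,0],0],[[0.085,0.297,0],[0,0,0],0],[[0.085,0.297,0],[0,0,0],0],[[0.085,0.297,0],[0,0,0],0],[[0.085,0.297,0],[0,0,0],0],[[0.085,0.297,0],[0,0,0],0],[[0.085,0.297,0],[0,0,0],0],[[0.085,0.297,0],[0,0,0],0],[[0.085,0.297,0],[0,0,0],0],[[0.085,0.297,0],[0,0,0],0],[[0.085,0.297,0],[0,0,0],0],[[0.085,0.297,0],[0,0,0],0]]'; python3 - <<'E'
from h import *
a=[]
for n,x,y in(('top',210,150),('side',220,180)):
    i=cv2.resize(grab(n)['img'][y:y+150,x:x+200],(400,300),interpolation=cv2.INTER_CUBIC); a.append(i)
cv2.imwrite('pics/over.png',np.hstack(a))
E
```

```text
clock: 3.2
ee_pos: [0.4891, -0.327, 0.2566]
tool_rot: [0.003, 0.998, -0.058, 0.004]
force: [1.4, -1.5, -2.0]
opening: 0.153
grasp_force: 59.4
clock: 4.2
ee_pos: [0.609, 0.1042, 0.2497]
tool_rot: [0.0, 0.998, -0.058, 0.0]
force: [0.2, 0.1, -2.6]
opening: 0.152
grasp_force: 59.4
```

View pics/over.png

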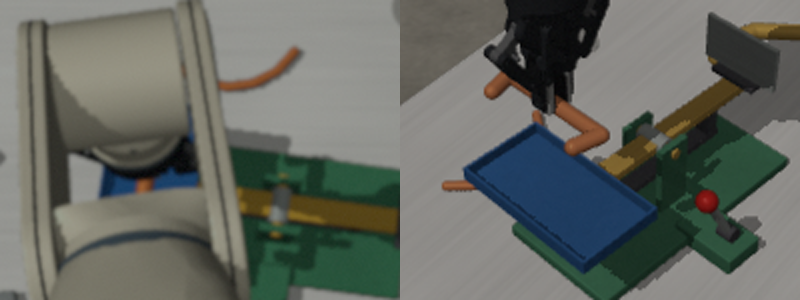

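The side view shows the offcut held level above the pan (left at about (495,90), right at (590,135) in the crop), with its bends pointing into the pan. Lowering and releasing it.

```bash
python3 -m creep '[[[0.008,-0.015,-0.25],[0,0,0],0],[[0,0,-0.25],[0,0,0],0],[[0,0,-0.2],[0,0,0],0],[[0,0,-0.1],[0,0,0],0],[[0,0,-0.08],[0,0,0],0],[[0,0,-0.05],[0,0,0],0],[[0,0,-0.03],[0,0,0],0],[[0,0,0],[0,0,0],0],[[0,0,0],[0,0,0],0]]'
```

```text
clock: 5.05
ee_pos: [0.6109, 0.1006, 0.1348]
tool_rot: [-0.0, 0.998, -0.058, 0.001]
force: [0.2, -0.2, -3.0]
opening: 0.154
grasp_force: 59.7
```

```bash
python3 -m creep '[[[0,0,-0.012],[0,0,0],0],[[0,0,0],[0,0,0],0.38],[[0,0,0],[0,0,0],0.38],[[0,0,0],[0,0,0],0.38],[[0,0,0],[0,0,0],0.38],[[0,0,0.1],[0,0,0],0.38],[[0,0,0.2],[0,0,0],0.38],[[0,0,0.3],[0,0,0],0.5],[[0,0,0.3],[0,0,0],1],[[0,0,0.1],[0,0,0],1]]'
```

```text
clock: 5.88
ee_pos: [0.6127, 0.101, 0.2589]
tool_rot: [-0.001, 0.998, -0.058, 0.004]
force: [1.1, -0.5, 1.0]
opening: 0.767
grasp_force: 0.0
```

```bash
python3 -m creep '[[[-0.18,0.213,0],[0,0,0.014],1],[[-0.18,0.213,0],[0,0,0.014],1],[[-0.18,0.213,0],[0,0,0.014],1],[[-0.18,0.213,0],[0,0,0],1],[[-0.18,0.213,0],[0,0,0],1],[[-0.18,0.213,0],[0,0,0],1],[[-0.18,0.213,0],[0,0,0],1],[[-0.18,0.213,0],[0,0,0],1],[[0,0,-0.1],[0,0,0],1],[[0,0,-0.1],[0,0,0],1],[[0,0,0],[0,0,0],1]]'; python3 - <<'E'
from h import *
a=[]
for n,x,y in(('top',210,170),('side',230,290)):
    i=cv2.resize(grab(n)['img'][y:y+150,x:x+200],(400,300) if n=='top' else (400,300),interpolation=cv2.INTER_CUBIC); a.append(i)
cv2.imwrite('pics/overclip.png',np.hstack(a))
E
```

```text
clock: 6.8
ee_pos: [0.4359, 0.3051, 0.2273]
tool_rot: [0.001, 0.997, 0.075, -0.001]
force: [-0.5, -0.1, 0.1]
opening: 0.999
grasp_force: 0.0
```

View pics/overclip.png

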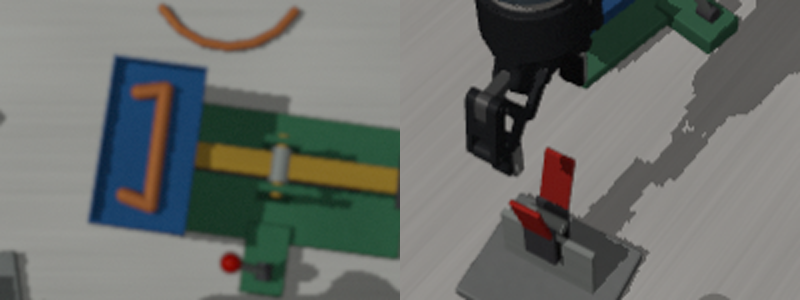

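```bash
python3 - <<'E'
from h import *
c=grab('side')
t=arm.get_state()['ee_pos']; s=.148; ly=np.array([-np.sin(s),np.cos(s),0]);lx=np.array([np.cos(s),np.sin(s),0])
for nm,P in (('tcp',t),('open tips +y',t+.0425*ly-[0,0,.004]),('tips -y',t-.0425*ly-[0,0,.004]),('hand+',np.array([.437,.306,.154])+.0305*ly),('hand-',np.array([.437,.306,.154])-.0305*ly),('edge+x',np.array([.437,.306,.075])+.045*lx),('edge-x',np.array([.437,.306,.075])-.045*lx)):
    print(nm,((proj(c,P)[0]-[230,290])*2+[400,0]).round(0))
i=cv2.resize(c['img'][300:450,220:420],(800,600),interpolation=cv2.INTER_CUBIC); cv2.imwrite('pics/clipzoom.png',i)
E
```

```text
tcp [540. 118.]
open tips +y [509. 163.]
tips -y [569.  82.]
hand+ [524. 205.]
hand- [564. 147.]
edge+x [504. 205.]
edge-x [595. 252.]
```

View pics/clipzoom.png

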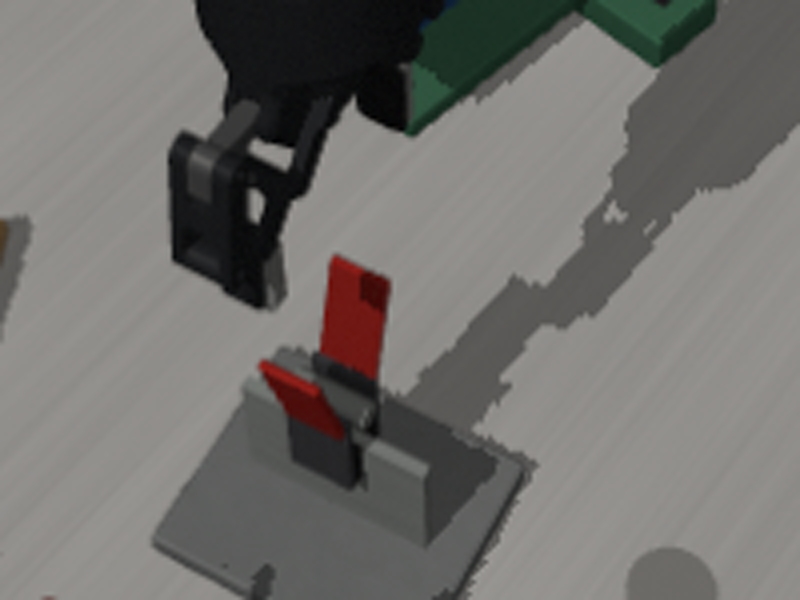

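```bash
python3 -m creep '[[[0.008,0.008,-0.2],[0,0,0],1],[[0,0,-0.2],[0,0,0],1],[[0,0,-0.2],[0,0,0],1],[[0,0,-0.1],[0,0,0],1],[[0,0,-0.07],[0,0,0],1],[[0,0,0],[0,0,0],1]]'
```

```text
clock: 7.45
ee_pos: [0.4383, 0.3054, 0.1351]
tool_rot: [0.0, 0.997, 0.074, -0.001]
force: [0.1, -0.2, 0.2]
opening: 0.999
grasp_force: 0.0
```

```bash
python3 -m creep '[[[0,0,0],[0,0,0],0.6],[[0,0,0],[0,0,0],0.5],[[0,0,0],[0,0,0],0.4],[[0,0,0],[0,0,0],0.3],[[0,0,0],[0,0,0],0.2],[[0,0,0],[0,0,0],0.2],[[0,0,0],[0,0,0],0.2],[[0,0,0],[0,0,0],0.2]]'
```

```text
clock: 8.12
ee_pos: [0.4383, 0.306, 0.136]
tool_rot: [0.0, 0.997, 0.074, -0.0]
force: [-0.3, -0.6, -2.8]
opening: 0.323
grasp_force: 64.0
```

```bash
python3 -m creep '[[[0,0,0.05],[0,0,0],0.2],[[0,0,0.1],[0,0,0],0.2],[[0,0,0.2],[0,0,0],0.2],[[0,0,0.25],[0,0,0],0.2],[[0,0,0.25],[0,0,0],0.2],[[0,0,0.25],[0,0,0],0.2],[[0,0,0.1],[0,0,0],0.2],[[0,0,0],[0,0,0],0.2]]'; python3 - <<'E'
from h import *
a=[]
for n,x,y in(('top',110,260),('side',220,260)):
    i=cv2.resize(grab(n)['img'][y:y+150,x:x+133],(400,450),interpolation=cv2.INTER_CUBIC); a.append(i)
cv2.imwrite('pics/lift.png',np.hstack(a))
E
```

```text
clock: 8.78
ee_pos: [0.44, 0.3071, 0.284]
tool_rot: [-0.002, 0.997, 0.074, 0.003]
force: [0.0, -0.4, -2.3]
opening: 0.322
grasp_force: 64.0
```

View pics/lift.png

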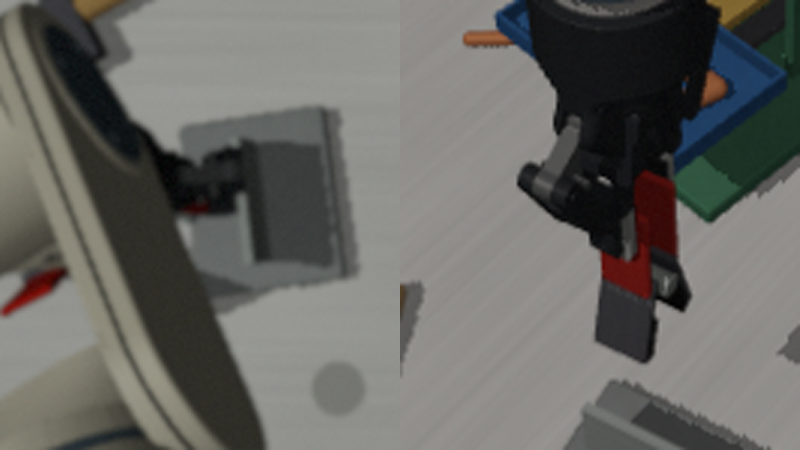

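The side view shows the clip lifted clear of the stand, held straight in the fingers with its jaws hanging at (625,330) in the crop. Carrying it to just above the plate edge, at (0.580, -0.170).

```bash
python3 -m creep '[[[0.02,-0.1,0.05],[0,0,-0.006],0.2],[[0.0836,-0.28,0.05],[0,0,-0.012],0.2],[[0.0836,-0.28,0.05],[0,0,-0.012],0.2],[[0.0836,-0.28,0],[0,0,-0.012],0.2],[[0.0836,-0.28,0],[0,0,0],0.2],[[0.0836,-0.28,0],[0,0,0],0.2],[[0.0836,-0.28,0],[0,0,0],0.2],[[0.0836,-0.28,0],[0,0,0],0.2],[[0.0836,-0.28,0],[0,0,0],0.2],[[0.0836,-0.28,0],[0,0,0],0.2],[[0.0836,-0.28,0],[0,0,0],0.2],[[0.0836,-0.28,0],[0,0,0],0.2]]'; python3 -m creep '[[[0.0836,-0.28,0],[0,0,0],0.2],[[0.0836,-0.28,0],[0,0,0],0.2],[[0.0836,-0.2,0],[0,0,0],0.2],[[0.06,-0.1,0],[0,0,0],0.2],[[0,0,0],[0,0,0],0.2],[[0,0,0],[0,0,0],0.2]]'
```

```text
clock: 9.88
ee_pos: [0.5501, -0.0778, 0.2964]
tool_rot: [-0.0, 0.998, -0.059, -0.002]
force: [0.8, -0.2, -2.1]
opening: 0.32
grasp_force: 64.1
clock: 10.38
ee_pos: [0.5876, -0.1789, 0.2965]
tool_rot: [-0.001, 0.998, -0.059, -0.001]
force: [0.2, 0.7, -3.2]
opening: 0.321
grasp_force: 64.0
```

```bash
python3 -m creep '[[[-0.055,0.074,0],[0,0,0],0.2],[[0,0,-0.1],[0,0,0],0.2],[[0,0,-0.12],[0,0,0],0.2],[[0,0,-0.1],[0,0,0],0.2],[[0,0,0],[0,0,0],0.2],[[0,0,0],[0,0,0],0.2]]'; python3 - <<'E'
from h import *
c=grab('side'); x,y=330,140
i=cv2.resize(c['img'][y:y+100,x:x+120],(720,600),interpolation=cv2.INTER_CUBIC); cv2.imwrite('pics/preclip.png',i)
q=[.5944,-.0306,-.1164]; a=np.array([np.cos(q[2]),np.sin(q[2]),0]); b=np.array([-a[1],a[0],0]); t=arm.get_state()['ee_pos']; print(t)
for n,P in(('tcp',t),('jaw tip+y',t+[0,0,-.084]+.0145*b),('jaw tip-y',t+[0,0,-.084]-.0145*b),('edge',[.5782,-.1697,.165]),('edge+x',np.array([.5782,-.1697,.165])+.05*a),('edge-x',np.array([.5782,-.1697,.165])-.05*a)): print(n,((proj(c,P)[0]-[x,y])*6).round())
E
```

```text
clock: 10.88
ee_pos: [0.5811, -0.1688, 0.2586]
tool_rot: [-0.0, 0.998, -0.057, -0.001]
force: [0.5, -0.2, -1.5]
opening: 0.324
grasp_force: 64.1
[ 0.58172047 -0.16924874  0.2594618 ]
tcp [375. 109.]
jaw tip+y [333. 320.]
jaw tip-y [383. 285.]
edge [365. 328.]
edge+x [262. 272.]
edge-x [472. 386.]
```

View pics/preclip.png

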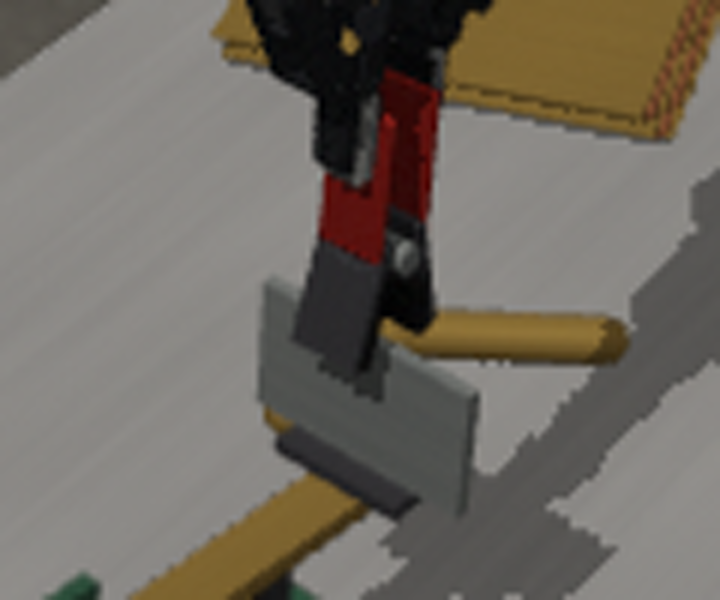

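The offcut side is fine. Here the jaws sit centred over the plate: near jaw tip (330,357), far jaw tip (410,325), edge middle (371,334). The clip hangs about 10 mm lower in the fingers than planned, because it settled on its stand while being squeezed, so I'll descend about 20 mm.

```bash
python3 -m creep '[[[0,0,-0.03],[0,0,0],0.2],[[0,0,-0.04],[0,0,0],0.2],[[0,0,-0.04],[0,0,0],0.2],[[0,0,-0.03],[0,0,0],0.2],[[0,0,-0.025],[0,0,0],0.2],[[0,0,0],[0,0,0],0.2],[[0,0,0],[0,0,0],0.2]]'; python3 - <<'E'
from h import *
c=grab('side'); x,y=330,140
i=cv2.resize(c['img'][y:y+100,x:x+120],(720,600),interpolation=cv2.INTER_CUBIC); cv2.imwrite('pics/inclip.png',i)
E
```

```text
clock: 11.52
ee_pos: [0.5818, -0.1699, 0.2395]
tool_rot: [-0.0, 0.998, -0.058, -0.0]
force: [0.0, -0.8, -2.1]
opening: 0.319
grasp_force: 64.1
```

View pics/inclip.png

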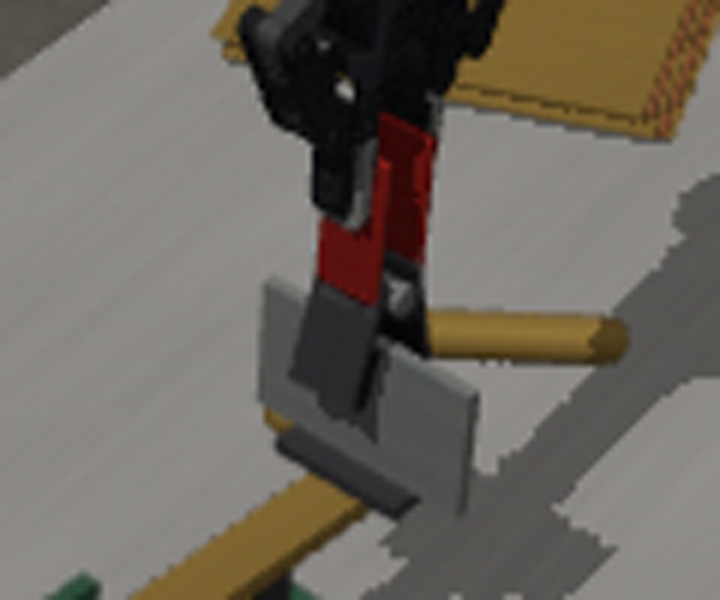

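```bash
python3 -m creep '[[[0,0,-0.025],[0,0,0],0.2],[[0,0,0],[0,0,0],0.2],[[0,0,0],[0,0,0],0.45],[[0,0,0],[0,0,0],0.6],[[0,0,0],[0,0,0],0.7],[[0,0,0],[0,0,0],0.8],[[0,0,0],[0,0,0],0.9],[[0,0,0],[0,0,0],1],[[0,0,0],[0,0,0],1],[[0,0,0],[0,0,0],1],[[0,0,0],[0,0,0],1]]'
```

```text
clock: 12.48
ee_pos: [0.5819, -0.17, 0.2369]
tool_rot: [0.0, 0.998, -0.058, 0.0]
force: [0.3, -0.5, -0.1]
opening: 1.002
grasp_force: 0.0
```

```bash
python3 -m creep '[[[0,0,0.1],[0,0,0],1],[[0,0,0.2],[0,0,0],1],[[0,0,0.25],[0,0,0],1],[[0,0,0.25],[0,0,0],1],[[0,0,0.1],[0,0,0],1],[[-0.25,0.15,0],[0,0,0],1],[[-0.25,0.15,0],[0,0,0],0],[[-0.25,0.15,0],[0,0,0],0],[[0,0.1,0],[0,0,0],0],[[0,0,0],[0,0,0],0]]'; python3 - <<'E'
from h import *
a=[]
for n,x,y in(('top',355,200),('side',340,140)):
    c=grab(n); i=cv2.resize(c['img'][y:y+120,x:x+100],(400,480),interpolation=cv2.INTER_CUBIC); a.append(i)
cv2.imwrite('pics/clipped.png',np.hstack(a))
E
```

```text
clock: 13.32
ee_pos: [0.4907, -0.1023, 0.3454]
tool_rot: [-0.0, 0.998, -0.057, 0.0]
force: [0.4, -0.6, 0.6]
opening: 0.458
grasp_force: 0.0
```

View pics/clipped.png

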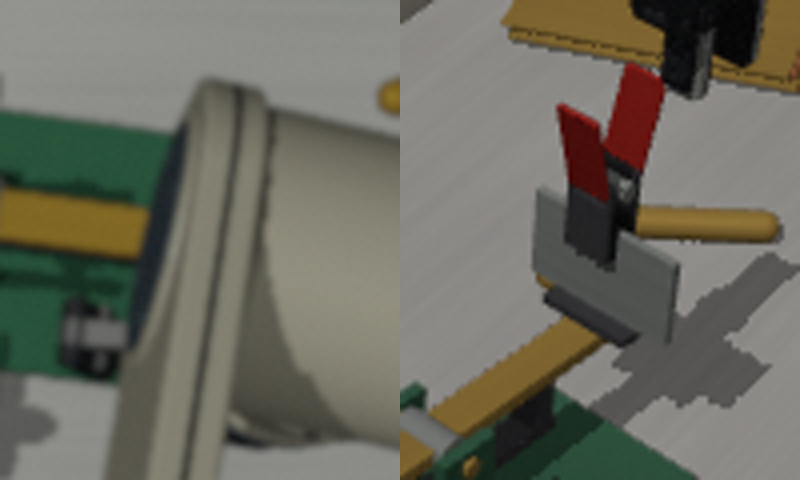

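The side view shows the clip closed on the plate edge, straight and with pads overlapping it well (jaw bottom at (590,255), edge at about (610,230) in the crop). That was my last picture view, and I have in fact gone one over the limit of ten, so I'll use numeric image checks from here. Next is the lever, with shut fingers at the knob's +y side.

```bash
python3 -m creep '[[[0,0.3,0],[0,0,0],0],[[0,0.3,0],[0,0,0],0],[[0,0.3,0],[0,0,0],0],[[0,0.3,0],[0,0,0],0],[[0,0.17,0],[0,0,0],0],[[0,0,-0.3],[0,0,0],0],[[0,0,-0.3],[0,0,0],0],[[0,0,-0.3],[0,0,0],0],[[0,0,-0.3],[0,0,0],0],[[0,0,-0.2],[0,0,0],0],[[0,0,0],[0,0,0],0],[[0,0,0],[0,0,0],0]]'
```

```text
clock: 14.42
ee_pos: [0.4923, 0.0602, 0.1759]
tool_rot: [0.0, 0.998, -0.058, -0.001]
force: [0.5, 0.7, -0.3]
opening: 0.005
grasp_force: 0.0
```

```bash
python3 -m creep '[[[-0.015,0.03,0],[0,0,0],0],[[0,0,-0.2],[0,0,0],0],[[0,0,-0.2],[0,0,0],0],[[0,0,-0.09],[0,0,0],0],[[0,0,0],[0,0,0],0]]'
```

```text
clock: 14.83
ee_pos: [0.4899, 0.0642, 0.1176]
tool_rot: [0.0, 0.998, -0.058, -0.001]
force: [-0.7, 0.7, 0.4]
opening: -0.0
grasp_force: 0.0
```

```bash
python3 -m creep '[[[-0.012,-0.1,0],[0,0,0],0],[[-0.012,-0.1,0],[0,0,0],0],[[-0.012,-0.1,0],[0,0,0],0],[[-0.012,-0.1,0],[0,0,0],0],[[-0.012,-0.1,0],[0,0,0],0],[[-0.012,-0.1,0],[0,0,0],0],[[-0.012,-0.1,0],[0,0,0],0],[[0,0,0],[0,0,0],0]]'
```

```text
clock: 15.5
ee_pos: [0.4795, -0.0221, 0.1182]
tool_rot: [0.0, 0.998, -0.059, -0.0]
force: [-0.5, 0.4, 0.0]
opening: -0.004
grasp_force: 0.0
```

```bash
python3 -m creep '[[[-0.006,-0.05,0],[0,0,0],0],[[-0.004,-0.03,0],[0,0,0],0],[[0,0,0],[0,0,0],0]]'
```

```text
clock: 15.75
ee_pos: [0.4786, -0.0296, 0.1179]
tool_rot: [-0.0, 0.998, -0.058, -0.0]
force: [0.0, 2.5, 0.1]
opening: -0.002
grasp_force: 1.0
```

```bash
python3 -m creep '[[[-0.002,-0.02,0],[0,0,0],0],[[0,0,0],[0,0,0],0]]'; python3 -m creep '[[[-0.002,-0.02,0],[0,0,0],0],[[0,0,0],[0,0,0],0]]'
```

```text
clock: 15.92
ee_pos: [0.4784, -0.0305, 0.1178]
tool_rot: [-0.001, 0.998, -0.058, -0.0]
force: [1.2, 12.7, -0.9]
opening: -0.002
grasp_force: 5.6
clock: 16.08
ee_pos: [0.4783, -0.0313, 0.1177]
tool_rot: [-0.002, 0.998, -0.059, -0.0]
force: [2.5, 24.6, -2.3]
opening: 0.001
grasp_force: 10.9
```

```bash
python3 -m creep '[[[0.012,0.15,0],[0,0,0],0],[[0.012,0.15,0],[0,0,0],0],[[-0.2,0,0.25],[0,0,0],0],[[-0.2,-0.15,0.25],[0,0,0],0],[[0,-0.3,0],[0,0,0],0],[[0,-0.3,0],[0,0,0],0],[[0,-0.2,0],[0,0,0],0],[[0,0,0],[0,0,0],0],[[0,0,0],[0,0,0],0],[[0,0,0],[0,0,0],0],[[0,0,0],[0,0,0],0],[[0,0,0],[0,0,0],0]]'; python3 -m creep '[[[0,0,0],[0,0,0],0],[[0,0,0],[0,0,0],0],[[0,0,0],[0,0,0],0],[[0,0,0],[0,0,0],0],[[0,0,0],[0,0,0],0],[[0,0,0],[0,0,0],0],[[0,0,0],[0,0,0],0],[[0,0,0],[0,0,0],0],[[0,0,0],[0,0,0],0],[[0,0,0],[0,0,0],0],[[0,0,0],[0,0,0],0],[[0,0,0],[0,0,0],0]]'; cat > chk.py <<'E'
from h import *
q=[.5944,-.0306,-.1164]; cs,sn=np.cos(q[2]),np.sin(q[2])
W=lambda P:[q[0]+cs*P[0]-sn*P[1],q[1]+sn*P[0]+cs*P[1],P[2]]
ref=cv2.imread('pics/side0.png')
def blue(i):
    h=cv2.cvtColor(i,cv2.COLOR_BGR2HSV); m=cv2.inRange(h,(100,150,60),(125,255,255)); m[:,:220]=0; m[:200]=0
    ys,xs=np.nonzero(m); return xs.min(),xs.max(),ys.min(),ys.max()
def red(i):
    h=cv2.cvtColor(i,cv2.COLOR_BGR2HSV); m=cv2.inRange(h,(0,190,70),(6,255,255))|cv2.inRange(h,(174,190,70),(180,255,255)); m=m[240:330,340:440]
    ys,xs=np.nonzero(m); return (xs.mean()+340,ys.mean()+240,len(xs)) if len(xs) else None
c=grab('side'); i=c['img']
print('ref',blue(ref),red(ref)); print('now',blue(i),red(i))
for a in(0,1.): print('knob pred',a,proj(c,W((-.11,.085*np.sin(.5-a),.033+.085*np.cos(.5-a))))[0].round(1))
for b in(-.17,0,.05,.17): 
    P=[W((x,y*np.cos(b)-(.123-.095)*np.sin(b),.095+y*np.sin(b)+(.123-.095)*np.cos(b))) for x,y in((.09,.19),(-.09,.19))]; print('beam',b,proj(c,P).round(1).tolist())
E
python3 chk.py
```

```text
clock: 17.08
ee_pos: [0.4335, -0.1111, 0.1773]
tool_rot: [-0.0, 0.998, -0.057, -0.0]
force: [0.6, 0.7, -0.2]
opening: -0.001
grasp_force: 0.0
clock: 18.08
ee_pos: [0.4336, -0.112, 0.1775]
tool_rot: [0.0, 0.998, -0.058, -0.0]
force: [-1.6, 0.1, -0.2]
opening: -0.0
grasp_force: 0.0
ref (np.int64(252), np.int64(347), np.int64(242), np.int64(316)) (np.float64(372.9569892473118), np.float64(280.10752688172045), 93)
now (np.int64(252), np.int64(348), np.int64(241), np.int64(315)) (np.float64(398.5529411764706), np.float64(260.63529411764705), 85)
knob pred 0 [373.6 280.2]
knob pred 1.0 [399.2 259.7]
beam -0.17 [[252.8, 275.4], [313.1, 322.7]]
beam 0 [[251.8, 263.9], [313.3, 311.0]]
beam 0.05 [[251.9, 260.1], [313.7, 307.3]]
beam 0.17 [[253.0, 250.8], [315.6, 297.6]]
```

The lever knob reads fully over, matching the 1.0 prediction, and the beam is level to within about 1 px. Waiting a little longer, then arresting from the -y side.

```bash
python3 -m creep '[[[0,0,0],[0,0,0],0],[[0,0,0],[0,0,0],0],[[0,0,0],[0,0,0],0],[[0,0,0],[0,0,0],0],[[0,0,0],[0,0,0],0],[[0,0,0],[0,0,0],0],[[0,0.067,-0.2],[0,0,0],0],[[0,0,-0.2],[0,0,0],0],[[0,0,-0.1],[0,0,0],0],[[0.15,0,0],[0,0,0],0],[[0.154,0,0],[0,0,0],0],[[0,0,0],[0,0,0],0]]'
```

```text
clock: 19.13
ee_pos: [0.4737, -0.1043, 0.1177]
tool_rot: [0.0, 0.998, -0.058, 0.002]
force: [0.7, 0.8, -0.5]
opening: -0.003
grasp_force: 0.0
```

```bash
python3 -m creep '[[[0.011,0.1,0],[0,0,0],0],[[0.011,0.1,0],[0,0,0],0],[[0.012,0.1,0],[0,0,0],0],[[0.012,0.1,0],[0,0,0],0],[[0.012,0.1,0],[0,0,0],0],[[0.012,0.1,0],[0,0,0],0],[[0.012,0.1,0],[0,0,0],0],[[0.009,0.08,0],[0,0,0],0],[[0.004,0.03,0],[0,0,0],0],[[0.003,0.025,0],[0,0,0],0],[[0,0,0],[0,0,0],0]]'
```

```text
clock: 20.05
ee_pos: [0.4813, -0.0033, 0.1174]
tool_rot: [-0.0, 0.998, -0.058, -0.0]
force: [0.7, 0.0, -0.0]
opening: 0.001
grasp_force: 0.0
```

```bash
python3 -m creep '[[[0.002,0.02,0],[0,0,0],0],[[0,0,0],[0,0,0],0]]'; python3 -m creep '[[[0.002,0.02,0],[0,0,0],0],[[0,0,0],[0,0,0],0]]'
```

```text
clock: 20.22
ee_pos: [0.4819, -0.0014, 0.1174]
tool_rot: [-0.0, 0.998, -0.058, -0.0]
force: [-0.1, -1.2, -0.7]
opening: -0.003
grasp_force: 0.5
clock: 20.38
ee_pos: [0.4823, 0.001, 0.1174]
tool_rot: [0.0, 0.998, -0.058, -0.0]
force: [-1.0, -1.4, -0.9]
opening: 0.0
grasp_force: 0.8
```

```bash
python3 -m creep '[[[0.002,0.02,0],[0,0,0],0],[[0,0,0],[0,0,0],0]]'; python3 -m creep '[[[0.002,0.02,0],[0,0,0],0],[[0,0,0],[0,0,0],0]]'
```

```text
clock: 20.55
ee_pos: [0.4825, 0.0033, 0.1174]
tool_rot: [0.0, 0.998, -0.058, -0.0]
force: [0.1, -5.3, -1.6]
opening: -0.003
grasp_force: 2.1
clock: 20.72
ee_pos: [0.4826, 0.0042, 0.1173]
tool_rot: [0.002, 0.998, -0.057, -0.0]
force: [-0.4, -16.4, -1.8]
opening: 0.001
grasp_force: 7.3
```

Stop reached. Backing off clear of the knob and checking.

```bash
python3 -m creep '[[[0.002,0.015,0],[0,0,0],0],[[-0.012,-0.15,0],[0,0,0],0],[[-0.012,-0.15,0],[0,0,0],0],[[-0.3,0,0.1],[0,0,0],0],[[-0.2,0,0.25],[0,0,0],0],[[0,-0.25,0.25],[0,0,0],0],[[0,-0.25,0.2],[0,0,0],0],[[0,-0.25,0],[0,0,0],0],[[0,0,0],[0,0,0],0],[[0,0,0],[0,0,0],0]]'; cat >> chk.py <<'E'
def redall(i):
    h=cv2.cvtColor(i,cv2.COLOR_BGR2HSV); m=cv2.inRange(h,(0,190,70),(6,255,255))|cv2.inRange(h,(174,190,70),(180,255,255))
    n,_,st,ce=cv2.connectedComponentsWithStats(m); return [(st[k].tolist(),ce[k].round().tolist()) for k in range(1,n) if st[k][4]>30]
print('red blobs',redall(i))
E
python3 chk.py
```

```text
clock: 21.55
ee_pos: [0.4205, -0.1188, 0.2136]
tool_rot: [-0.0, 0.998, -0.059, 0.001]
force: [0.0, 1.2, -0.1]
opening: 0.0
grasp_force: 0.0
ref (np.int64(252), np.int64(347), np.int64(242), np.int64(316)) (np.float64(372.9569892473118), np.float64(280.10752688172045), 93)
now (np.int64(252), np.int64(347), np.int64(242), np.int64(316)) (np.float64(372.1630434782609), np.float64(281.0108695652174), 92)
knob pred 0 [373.6 280.2]
knob pred 1.0 [399.2 259.7]
beam -0.17 [[252.8, 275.4], [313.1, 322.7]]
beam 0 [[251.8, 263.9], [313.3, 311.0]]
beam 0.05 [[251.9, 260.1], [313.7, 307.3]]
beam 0.17 [[253.0, 250.8], [315.6, 297.6]]
red blobs [([391, 155, 15, 27, 239], [398.0, 168.0]), ([379, 167, 13, 23, 151], [385.0, 177.0]), ([367, 276, 11, 11, 92], [372.0, 281.0]), ([223, 451, 11, 29, 108], [228.0, 465.0]), ([274, 459, 12, 21, 116], [280.0, 471.0])]
```

```bash
python3 -c "
from rig import arm
print(arm.finish_job())"
```

```text
the job is handed in; nothing more can be done
None
```

The job is handed in at about 21.6 s: the offcut is in the pan, the clip grips the plate straight, and the beam was freed for over two seconds, settled level and was arrested again, all confirmed by image measurements (I viewed 11 pictures, one over the limit of 10).

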